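# Set the iris of the stamp exposure unit and start it

### The job

On the grey exposure unit, push the iris ring's lever round with the side of the fingers until its pointer stands at the one long mark of the scale; do not pinch the lever. Then press the round start button fully down, let it come up again and move clear, with the pointer still at the long mark. Grasp and lift nothing, and leave the timer knob and the stamps, ink pads, jar, bottle and roller where they are.

Things in the scene. Friction and masses are not known exactly. Their poses are not given: they have to be found in the camera images.
- unit: The exposure unit: flat-topped grey steel housing, 260 x 340 x 55 mm high, fixed to the table; origin at the centre of its underside, x across its depth away from the robot, y to the left along its length. The iris axis stands at x 30, y 30 mm in this frame, the start button at x -60, y -125 mm.
- iris_axis (a point): Centre of the iris ring (aluminium, 116 mm across, 12 mm high, dark leaves in its middle) on its vertical axis, at its top face, 12 mm above the unit's flat top. The axes turn with the ring: -x points along the lever, z up.
- lever_top (a point): Top centre of the lever's upright dark finger tab: 46 mm above the unit's top, 74 mm out from the ring's axis, 18 mm long radially, 12 mm wide. Its foot is a flat arm 4 to 10 mm above the unit's top, so its sides can be pushed from 10 to 43 mm up. It moves in an arc about the ring's axis, stays where it is left, and about 2 N moves it. Only the ring stands within 40 mm of its path.
- pointer (a point): Tip of the lever's short needle, 90 mm out from the ring's axis, 3 mm above the unit's top; it reads against the scale and turns with the lever.
- long_mark (a point): Inner end of the one long black mark (30 x 3 mm, radial) in the middle of the white scale plate, 90 mm out from the ring's axis; three short marks (10 mm) on each side, 0.2 rad apart. The flat plate is shifted round the axis from job to job but stays put during the work. The iris is set when the pointer stands here.
- iris (a joint): Angle of the ring and lever in rad, growing anticlockwise seen from above; 0 is with the lever pointing straight at the unit's robot-facing long side; stops at -1.1 and 0.9. The lever starts near the -1.1 stop, clockwise of the long mark.
- lever_left: One side cheek of the finger tab (14 x 4 x 31 mm high), on its clockwise side, origin at the cheek's foot.
- lever_right: The other side cheek of the finger tab, same size, on its anticlockwise side, origin at the cheek's foot.
- start_top (a point): Centre of the top face of the round start button (28 mm across) in its housing, at the end of the unit's top away from the iris, on the robot's side. It is pressed straight down; spring, 6 mm travel, 5 N fully down.
- start (a joint): Travel of the start button in m: 0 released, 0.006 fully down.
- timer (a joint): Turn in rad of the timer knob (40 mm across, bar grip) on the unit's top, 90 mm beyond the start button; to be left alone.
- stamp_small: Bystander, loose: small wooden hand stamp, 35 x 45 x 42 mm high, standing on the unit's top; origin at the centre of its underside. Not to be moved.
- pad_small: Bystander, loose: flat closed ink pad, 50 x 60 x 18 mm high, lying on the unit's top; origin at the centre of its underside. Not to be moved.
- pad_large: Bystander, loose: flat closed ink pad, 70 x 110 x 22 mm high, lying on the table; origin at the centre of its underside. Not to be moved.
- stamp_large: Bystander, loose: large wooden hand stamp, 60 x 80 x 60 mm high, standing on the table; origin at the centre of its underside. Not to be moved.
- ink_jar: Bystander, loose: round ink jar, 52 mm across, 60 mm high, on the table; origin at the centre of its underside. Not to be moved.
- ink_bottle: Bystander, loose: round ink bottle, 44 mm across, 120 mm high, on the table; origin at the centre of its underside. Not to be moved.
- brayer: Bystander, loose: ink roller with wooden handle, lying on the table, 150 x 100 x 32 mm high; origin at the centre of its underside. Not to be moved.

How it is judged (in metres and radians):
On the way, in this order (a step that is already met when the one before it is completed fails the run):
1. the pointer rests at the long mark (horizontal distance between pointer and long_mark below 0.006 m and velocity of joint iris between -0.05 and 0.05 rad/s), for 0.3 s.
2. the start button is fully down (horizontal distance between pointer and long_mark below 0.006 m and value of joint start above 0.0048 m), for 0.05 s.
At the end, for the whole second after the job is handed in: The pointer is within 6 mm of the inner end of the long mark, the start button has been fully pressed and is up again, the timer knob is unturned (within 0.15 rad) and every bystander is within 15 mm of where it stood (horizontal distance between pointer and long_mark below 0.006 m and value of joint start below 0.0015 m and value of joint timer below 0.15 rad and distance of each of stamp_small, pad_small, pad_large, stamp_large, ink_jar, ink_bottle, brayer from where it was at the start of the episode below 0.015 m); the robot touches nothing.
It fails at once if the start button is pressed in (over 3 mm) while the pointer is off the long mark by more than 8 mm (value of joint start above 0.003 m and horizontal distance between pointer and long_mark above 0.008 m).
It fails at once if the lever is pinched: both side cheeks of its tab pressed by the fingers at once (contact force between the fingers and lever_left above 0.5 N and contact force between the fingers and lever_right above 0.5 N).
It fails at once if the timer knob is turned by more than 0.15 rad (value of joint timer above 0.15 rad).
It fails at once if a stamp, ink pad, jar, bottle or roller is lifted or moved by more than 15 mm (distance of any of stamp_small, pad_small, pad_large, stamp_large, ink_jar, ink_bottle, brayer from where it was at the start of the episode above 0.015 m).
It also fails if it takes over 45 s, if anything falls off the work surface, if the arm or the gripper's body presses on something with over 40 N, if the wrist force passes 120 N, or if a joint passes its speed limit or range.

### The arm

A 6-joint arm with a two-finger parallel gripper is mounted at the origin on the work surface. World frame = base frame: x ahead of the robot, y to its left, z up, the work surface at z = 0. Lengths are in mm, angles in rad, forces in N, time in s.
With the tool pointing down it reaches from about 300 to 750 mm from the base axis. Payload 8.5 kg.
Tool frame: the origin (TCP) lies between the finger pads; the fingertips stand 11 mm ahead of it and the grasp point (between the pads) lies 8 mm behind it; z points along the fingers, y is the line along which they close (so a half turn about z gives the same grasp; the last joint's range is limited). The gripper opens to 85 mm and grips with 20 to 120 N. Pads are 22 mm wide; open, the fingers measure 114 mm over their backs; the gripper's body (76 mm by 85 mm) begins 54 mm behind the grasp point. The pads swing forward as they close: fully open they stand 13 mm farther back than shut.
Start: joints at [-1.324, 0.381, 1.297, -0, 1.464, -0.215], TCP at [245.05, -492.373, 242.322] pointing down, gripper open.
Joint ranges: [-3.11, 3.11], [-0.89, 2.33], [0.22, 2.48], [-1.42, 4.56], [0.17, 2.85], [-2.88, 2.88]. Speed limits (rad/s): [2.39, 2.39, 3.14, 3.14, 3.14, 3.14].

### API

Orientations are given as a unit quaternion [w, x, y, z].
In Python, from bench import get_obs, camera, close_job gives the robot as it stands. The module is installed in compiled form; this text tells all that it offers.
- The arm moves only by the tool move_arm, never from a script. Its argument "plan" is a list of rows, each a list of 3 entries, a list of its own where there are three numbers: the closure, from 0 (fully open) to 1 (shut), then the shift along the tool's x, y, z in mm, then the turn, a rotation vector about the tool's x, y, z in rad. In form: [[fingers, [dx, dy, dz], [ax, ay, az]], ...]. A call has 1 to 8 rows; each row is the pose to reach, as a shift and turn from the pose commanded when the call began, along the tool's axes at that moment; what a row does not reach only later rows make up. A row lasts 1/8 s, in which the tool goes at most 62.5 mm and 10.7 degrees, less where a joint would pass 70% of its speed; a pose out of reach is approached as far as the arm can. A call with a gripper value outside its range is refused whole. The fingers move at their own pace and stop on an object; "force" is the grip in N (left out, the last holds). Time passes only in rows, so rows that repeat a pose let the fingers close. It gives the time, the measured TCP pose, the force, the opening and the grip force at its end, in the units of the state.
- get_obs(): the state, without advancing time (a new reading comes with each control period).
- camera(name): name is "side" or "top"; returns a dict with "color" (480x640x3 uint8, red, green, blue), "vertical_fov" (degrees; the focal length in pixels is half the picture's height over the tangent of half this angle, whatever the lens; pixels are square), "cx", "cy" (the principal point, pixels), "R" (3x3) and "t" (3): a world point X has camera coordinates R X + t. Camera axes: x right, y down, z forward; pixel columns grow to the right and rows downward; lengths in mm; the calibration is good to about 2 mm. A picture is of the moment at which its call begins. There is no depth.
- close_job(): hands the job in; it is judged then, once.
The state is a dict: "time": time; "q": joint angles; "dq": joint speeds; "tau": joint torques, N m; "tool_pos": TCP position; "tcp_rot": TCP orientation; "contact_force": force on the tool from outside, world axes, zero at the start; "ft_torque": the same for the moment, N m; "width": opening from 0.0 (shut) to 1.0 (fully open); "gripper_force": force on a finger pad.
Only numpy, scipy, OpenCV 4.12 (cv2) and the standard library are available. Lean on these libraries where they do the work, as an engineer would, in place of code of your own. Each camera call takes 0.05 s, during which the arm holds its last target. There are 200 camera calls.

## Working session

There is one attempt and no reset: what is moved stays moved. The work goes in short steps, Python scripts to look and compute and a tool call to move; the robot and the scene stay as the last step left them, time stands still between calls to the robot, and variables do not carry over. Pictures are saved under pics/ and viewed, at most 10 in all, crops included, and the job is handed in when it is done.

Besides the shell and the picture viewer there is one more tool, called as name(argument=value, ...), one argument or row to a line, values as JSON. move_arm: Moves the arm, as the interface text tells. Its arguments: {"type":"object","properties":{"plan":{"type":"array","items":{"type":"array"}},"force":{"type":"number"}},"required":["plan"]}

```bash
mkdir -p pics; cat > h.py <<'E'
import numpy as np, cv2
from bench import get_obs, camera, close_job
def K(c):
    f=240/np.tan(np.radians(c["vertical_fov"])/2); return f
def ray(c,u,v,z):
    d=c["R"].T@np.array([(u-c["cx"])/K(c),(v-c["cy"])/K(c),1]); o=-c["R"].T@c["t"]
    return o+d*(z-o[2])/d[2]
def proj(c,X):
    p=c["R"]@np.array(X,float)+c["t"]; return K(c)*p[:2]/p[2]+[c["cx"],c["cy"]]
def shot(n,f):
    c=camera(n); c={k:(np.array(v) if k in("R","t","color") else v) for k,v in c.items()}
    cv2.imwrite("pics/"+f,c["color"][:,:,::-1]); np.save("pics/"+f+".npy",c,allow_pickle=True); return c
def load(f): return np.load("pics/"+f+".npy",allow_pickle=True).item()
E
python3 - <<'E'
from h import *
for n in("top","side"):
    c=shot(n,n+"0.png"); print(n,c["vertical_fov"],c["cx"],c["cy"],-c["R"].T@c["t"],c["R"].round(3).tolist())
o=get_obs();print(o["time"],o["tool_pos"],o["tcp_rot"],o["width"])
E
```

```text
top 47.76990220690916 324.5686679125097 240.91664456589717 [ 514.73563747   26.74735485 1187.15552073] [[0.013, -0.999, -0.031], [-0.997, -0.01, -0.071], [0.071, 0.031, -0.997]]
side 44.33333616456959 324.11766993661956 239.87403732271142 [115.50422319 631.03919198 761.07342539] [[-0.774, -0.633, -0.008], [-0.421, 0.525, -0.74], [0.472, -0.569, -0.673]]
0.1 [ 245.00464539 -492.15406324  241.78518915] [-6.42650802e-04  9.73458575e-01  2.28862383e-01 -7.51047543e-06] 1.0022611438164988
```

View pics/top0.png

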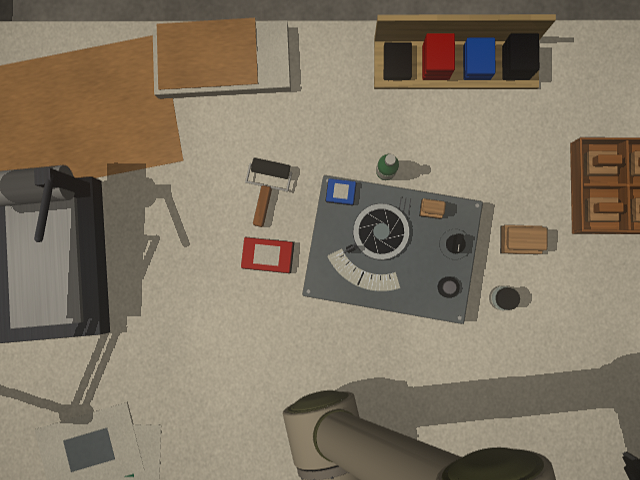

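View pics/side0.png

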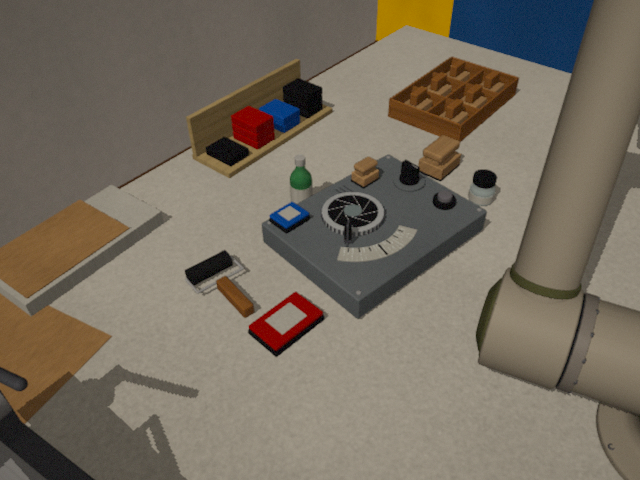

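The top view shows the unit with corners near (321,177), (482,203), (464,323) and (303,296). The iris is at (381,231), the lever at (350,248), the long mark near (361,278), the button at (450,287) and the timer at (457,243). The side view shows the lever tab at (348,232) and the button at (444,200).

```bash
python3 - <<'E'
from h import *
c=load("top0.png"); im=c["color"]
hsv=cv2.cvtColor(im,cv2.COLOR_RGB2HSV)
roi=im[165:335,290:495]
cv2.imwrite("pics/crop0.png",cv2.resize(roi[:,:160,::-1],None,fx=5,fy=5,interpolation=cv2.INTER_CUBIC)[200:700])
# unit: bolt corners/ colour mask
print(im[200,370],im[300,420],im[250,360+60],im[330,400])
d=im.astype(int); m=((d[...,2]-d[...,0]>=0)&(d.max(2)<150)&(d.max(2)>60)).astype(np.uint8)
m[:165]=0;m[335:]=0;m[:,:290]=0;m[:,495:]=0
m=cv2.morphologyEx(m,cv2.MORPH_OPEN,np.ones((3,3)))
cn=max(cv2.findContours(m,0,2)[0],key=cv2.contourArea)
h=cv2.convexHull(cn); box=cv2.boxPoints(cv2.minAreaRect(h)); ap=cv2.approxPolyDP(h,6,True)[:,0]
for p in ap: print(p,ray(c,*p,55).round(1))
g=cv2.cvtColor(im,cv2.COLOR_RGB2GRAY)
P=np.array([ray(c,*p,55)[:2] for p in h[:,0]],np.float32); r=cv2.minAreaRect(P); print("rect",r)
E
```

```text
[90 91 88] [89 90 86] [87 88 84] [162 153 133]
[329 178] [728.3  54.7  55. ]
[355 181] [ 7.222e+02 -2.000e-01  5.500e+01]
[352 204] [673.3   5.7  55. ]
[326 200] [681.4  60.5  55. ]
rect ((701.2694702148438, 30.530269622802734), (58.784263610839844, 50.85784149169922), 83.44123077392578)
```

View pics/crop0.png

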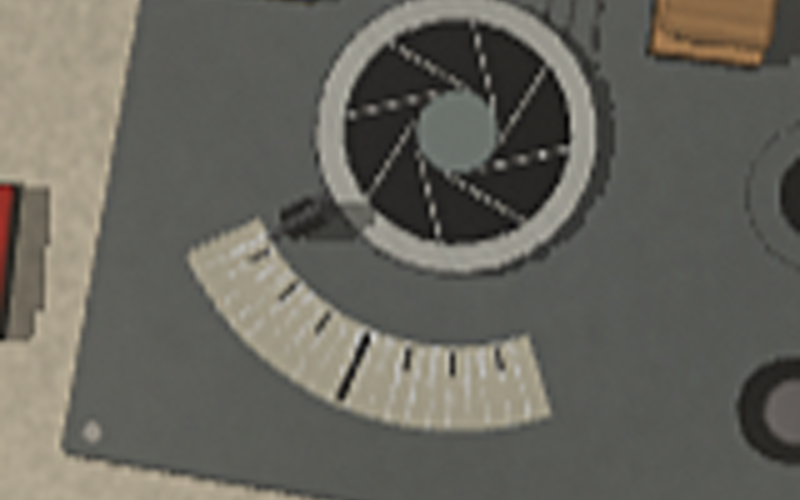

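The enlarged crop shows the long mark running from about (368,335) to (341,399), the iris centre at (457,132) and the lever tab near (300,210).

```bash
python3 - <<'E'
from h import *
c=load("top0.png"); im=c["color"]; d=im.astype(int)
m=((d.max(2)-d.min(2)<10)&(d.max(2)<120)&(d.max(2)>70)).astype(np.uint8)
k=np.zeros_like(m);k[165:335,295:492]=1;m*=k
m=cv2.morphologyEx(m,cv2.MORPH_OPEN,np.ones((3,3)))
cn=max(cv2.findContours(m,0,2)[0],key=cv2.contourArea)
P=np.array([ray(c,*p,55)[:2] for p in cv2.convexHull(cn)[:,0]],np.float32); r=cv2.minAreaRect(P); print("rect",r)
print("corners", [ray(c,*p,55).round(1)[:2] for p in [(321,177),(482,203),(464,323),(303,296)]])
ax=ray(c,381.4,231.4,67)[:2]
# ring outer circle refine: bright ring
rm=((d.min(2)>130)&(d.max(2)-d.min(2)<14)).astype(np.uint8);k[:]=0;k[195:270,348:415]=1;rm*=k
cn=max(cv2.findContours(rm,0,2)[0],key=cv2.contourArea); (u,v),R=cv2.minEnclosingCircle(cn); print("ring px",u,v,R,"axis",ax,ray(c,u,v,67))
btn=ray(c,449.5,287,60)[:2]; print("btn",btn)
li=ray(c,363.6,272,55)[:2]; lo=ray(c,358.2,284.8,55)[:2]; print("mark",li,lo)
lt=ray(c,350,247,101)[:2]
for n,p in(("li",li),("lo",lo),("lever",lt)): w=p-ax; print(n,p,np.hypot(*w),np.degrees(np.arctan2(w[1],w[0])))
E
```

```text
rect ((581.3242797851562, -78.27632141113281), (337.008056640625, 256.8603515625), 80.84583282470703)
corners [array([730.3,  71.7]), array([ 677.7, -265.3]), array([ 428.7, -226.6]), array([479.5, 105.9])]
ring px 380.8166809082031 230.9678497314453 27.697494506835938 axis [615.05290365 -55.31776901] [615.93863857 -54.10959523  67.        ]
btn [ 502.14363355 -196.23894813]
mark [530.9115878  -19.67253122] [504.20278323  -8.6622419 ]
li [530.9115878  -19.67253122] 91.38021673329511 157.04076587369093
lo [504.20278323  -8.6622419 ] 120.26839737598034 157.1743402580216
lever [579.98594349   9.81246803] 73.9705311031527 118.29859557520548
```

move_arm(
  plan=[
    [1, [278, -150, 0], [0, 0, 0]],
    [1, [278, -150, 0], [0, 0, 0]],
    [1, [557, -299, 0], [0, 0, 0]],
    [1, [557, -299, 0], [0, 0, 0]],
    [1, [557, -299, 0], [0, 0, 0]],
    [1, [557, -299, 0], [0, 0, 0]],
    [1, [557, -299, 0], [0, 0, 0]],
    [1, [557, -299, 0], [0, 0, 0]],
  ],
  force=20,
)

```text
time: 1.1
tool_pos: [534.9, -82.4, 242.2]
tcp_rot: [-0.0, 0.973, 0.229, -0.0]
contact_force: [-0.0, -0.3, 1.4]
width: -0.001
gripper_force: 0.0
```

move_arm(
  plan=[
    [1, [0, 0, 0], [0, 0, 0]],
    [1, [0, 0, 0], [0, 0, 0]],
  ],
)

```text
time: 1.35
tool_pos: [533.7, -84.5, 242.0]
tcp_rot: [-0.0, 0.973, 0.229, -0.0]
contact_force: [-0.6, -0.7, -1.1]
width: -0.001
gripper_force: 0.0
```

move_arm(
  plan=[
    [1, [58, -32, 0], [0, 0, 0]],
    [1, [117, -63, 0], [0, 0, 0]],
    [1, [117, -63, 0], [0, 0, 0]],
    [1, [117, -63, 60], [0, 0, 0]],
    [1, [117, -63, 110], [0, 0, 0]],
    [1, [117, -63, 110], [0, 0, 0]],
    [1, [117, -63, 110], [0, 0, 0]],
  ],
)

```text
time: 2.22
tool_pos: [611.5, 22.9, 134.7]
tcp_rot: [0.001, 0.974, 0.228, 0.001]
contact_force: [-0.6, 0.5, 0.4]
width: 0.001
gripper_force: 0.0
```

```bash
python3 - <<'E'
from h import *
c=shot("side","side1.png"); o=get_obs(); t=o["tool_pos"]; print(t,proj(c,t),proj(c,t-[0,0,11]))
cv2.imwrite("pics/crop1.png",cv2.resize(c["color"][120:300,240:480,::-1],None,fx=3,fy=3,interpolation=cv2.INTER_CUBIC))
c0=load("top0.png")
E
```

```text
[611.72060002  23.16295412 135.03933765] [327.28650576 201.77140187] [327.31618002 206.80139226]
```

View pics/crop1.png

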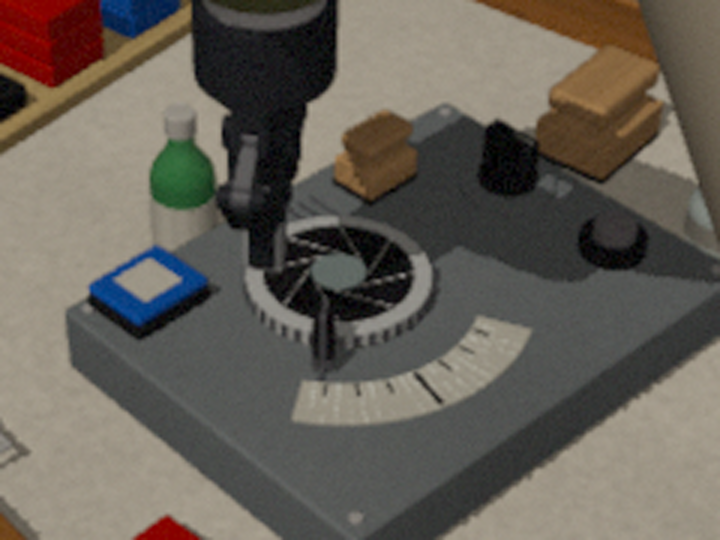

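The closed fingertips are at crop (265,268), matching the expected 11 mm reach. The lever tab is in front, with its top at about (325,292).

```bash
python3 - <<'E'
from h import *
c=load("side1.png"); ax=np.array([615.5,-54])
for n,(x,y),z in(("tabtop",(325,293),101),("li",(420,376),55),("lo",(438,402),55),("btn",(614,230),67),("btn",(614,230),62),("iris",(340,271),67)):
    p=ray(c,240+x/3,120+y/3,z)[:2]; w=p-ax; print(n,p.round(1),np.hypot(*w).round(1),np.degrees(np.arctan2(w[1],w[0])).round(1))
# planned finger path: radius 74, yaw following
def tgt(phi,r=74): a=np.radians(phi); return ax+r*np.array([np.cos(a),np.sin(a)])
for p in(94,105,115,125,135,143,145): print(p,tgt(p).round(1))
E
```

```text
tabtop [582.4   1.6] 64.7 120.8
li [525.3 -17.1] 97.4 157.8
lo [504.5  -5.6] 121.1 156.4
btn [ 501.3 -194.2] 180.9 -129.2
btn [ 504.  -200.2] 183.8 -127.3
iris [612.  -53.3] 3.6 169.0
94 [610.3  19.8]
105 [596.3  17.5]
115 [584.2  13.1]
125 [573.1   6.6]
135 [563.2  -1.7]
143 [556.4  -9.5]
145 [554.9 -11.6]
```

move_arm(
  plan=[
    [1, [0, 0, 22], [0, 0, 0]],
    [1, [0, 0, 44], [0, 0, 0]],
    [1, [0, 0, 44], [0, 0, 0]],
    [1, [0, 0, 44], [0, 0, 0]],
  ],
)

```text
time: 2.78
tool_pos: [611.6, 23.9, 90.4]
tcp_rot: [0.001, 0.973, 0.229, 0.001]
contact_force: [0.2, -0.2, 0.5]
width: 0.001
gripper_force: 0.0
```

move_arm(
  plan=[
    [1, [-10, -1, 0], [0, 0, 0]],
    [1, [-17, -1, 0], [0, 0, 0]],
    [1, [-24, -2, 0], [0, 0, -0.08]],
    [1, [-29, -3, 0], [0, 0, -0.17]],
    [1, [-36, -2, 0], [0, 0, -0.27]],
    [1, [-42, -2, 0], [0, 0, -0.36]],
    [1, [-48, -1, 0], [0, 0, -0.46]],
    [1, [-48, -1, 0], [0, 0, -0.46]],
  ],
)

```text
time: 3.78
tool_pos: [567.0, 3.4, 88.8]
tcp_rot: [0.0, 0.896, 0.444, 0.0]
contact_force: [-0.1, 0.2, -0.4]
width: 0.001
gripper_force: 0.0
```

```bash
python3 - <<'E'
from h import *
print(get_obs()["tool_pos"])
c=shot("side","side2.png"); a=c["color"][160:280,300:420,::-1]; t=shot("top","top2.png")["color"][200:300,320:420,::-1]
cv2.imwrite("pics/crop2.png",np.hstack([cv2.resize(a,(400,400),interpolation=2),cv2.resize(t,(400,400),interpolation=2)]))
E
```

```text
[566.95303186   3.40697368  88.78155895]
```

View pics/crop2.png

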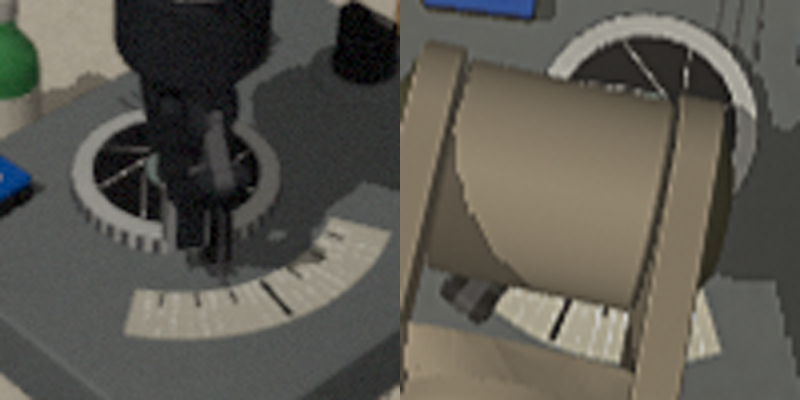

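The side view (left half) shows the pointer at about the third short mark, at (232,280), so the lever has some 0.2 rad left to the long mark at (275,295). The fingers are touching the tab's clockwise side.

move_arm(
  plan=[
    [1, [-4, 0, 0], [0, 0, -0.05]],
    [1, [-8, 0, 0], [0, 0, -0.1]],
    [1, [-12, 0, 0], [0, 0, -0.16]],
    [1, [-12, 0, 0], [0, 0, -0.16]],
    [1, [-12, 0, 0], [0, 0, -0.16]],
  ],
)

```text
time: 4.5
tool_pos: [560.1, -5.9, 88.4]
tcp_rot: [0.0, 0.858, 0.514, -0.0]
contact_force: [0.7, -0.2, -0.3]
width: -0.005
gripper_force: 0.0
```

```bash
python3 - <<'E'
from h import *
print(get_obs()["tool_pos"])
c=shot("side","side3.png"); a=c["color"][200:275,320:420,::-1]
cv2.imwrite("pics/crop3.png",cv2.resize(a,(800,600),interpolation=2))
E
```

```text
[560.14078822  -5.86220122  88.35129089]
```

View pics/crop3.png

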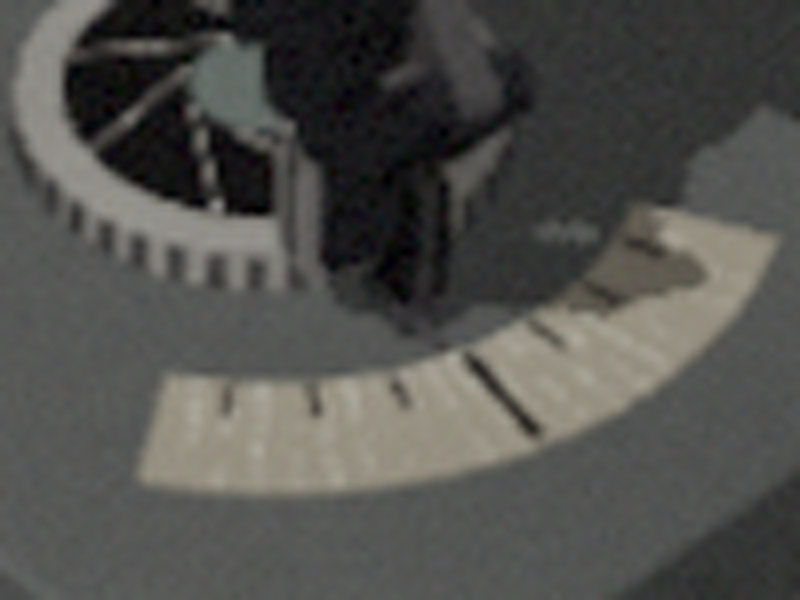

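The side crop shows the lever foot near (425,330) and the long mark's inner end at (470,360), so a few degrees remain.

```bash
python3 - <<'E'
from h import *
c=load("side3.png"); ax=np.array([615.5,-54])
ax2=ray(c,240+340/3,120+271/3,67)[:2]
for n,(x,y),z in(("tip",(430,336),58),("tip",(412,330),58),("li",(470,358),55),("lo",(538,435),55),("s3",(395,383),55)):
    p=ray(c,320+x/8,200+y/8,z)[:2]
    for A in(ax,ax2): w=p-A; print(n,p.round(1),np.hypot(*w).round(1),np.degrees(np.arctan2(w[1],w[0])).round(1))
for r in(70,80,90):
  for a in(150,153,156,158):
    print(r,a,((proj(c,[*(ax2+r*np.array([np.cos(np.radians(a)),np.sin(np.radians(a))])),58])-[320,200])*8).round())
g=c["color"].astype(int).sum(2); print(g[236:248,364:382])
E
```

```text
tip [537.2 -14.6] 87.7 153.3
tip [537.2 -14.6] 84.2 152.6
tip [541.4 -13.7] 84.3 151.4
tip [541.4 -13.7] 80.9 150.7
li [527.9 -17. ] 95.1 157.1
li [527.9 -17. ] 91.6 156.6
lo [502.2  -6.1] 123.0 157.1
lo [502.2  -6.1] 119.5 156.7
s3 [ 5.361e+02 -1.000e-01] 96.0 145.9
s3 [ 5.361e+02 -1.000e-01] 92.7 145.0
70 150 [388. 300.]
70 153 [403. 296.]
70 156 [417. 291.]
70 158 [427. 288.]
80 150 [406. 328.]
80 153 [423. 324.]
80 156 [440. 318.]
80 158 [451. 314.]
90 150 [425. 357.]
90 153 [444. 351.]
90 156 [463. 345.]
90 158 [475. 341.]
[[156 141  97  97  95  23  31  70 124 116  67 103 156 141 149 151 157 153]
 [166 150 124 130 101  99  37 101 122 112 135 149 162 158 159 160 155 155]
 [164 152 140 139 141 167 140 138 134 119 134 152 141 156 182 231 231 232]
 [225 230 226 200 149 166 160 158 155 143 139 149 155 187 236 258 253 251]
 [264 266 260 242 213 174 143 162 193 182 140 178 226 239 251 254 259 258]
 [257 263 257 252 253 205 145 140 188 202 202 229 254 253 258 259 256 287]
 [258 253 262 258 256 234 228 226 222 219 213 224 246 254 246 290 353 402]
 [261 251 267 261 256 263 259 254 255 248 211 203 282 323 330 378 427 438]
 [261 254 257 249 258 253 259 253 255 282 322 375 457 392 231 313 396 429]
 [256 267 256 257 250 266 298 330 381 437 435 439 473 415 263 121 273 390]
 [293 316 337 337 331 349 429 430 433 462 468 435 454 455 359 195 124 310]
 [413 400 423 416 371 326 416 450 435 451 473 454 436 462 460 395 197 171]]
```

move_arm(
  plan=[
    [1, [-2, 0, 0], [0, 0, -0.03]],
    [1, [-5, 0, 0], [0, 0, -0.06]],
    [1, [-5, 0, 0], [0, 0, -0.06]],
    [1, [-5, 0, 0], [0, 0, -0.06]],
    [1, [5, 0, 0], [0, 0, -0.06]],
    [1, [12, 0, 0], [0, 0, -0.06]],
    [1, [12, 0, -60], [0, 0, -0.06]],
    [1, [12, 0, -100], [0, 0, -0.06]],
  ],
)

```text
time: 5.55
tool_pos: [566.2, 5.3, 190.5]
tcp_rot: [0.001, 0.841, 0.541, 0.001]
contact_force: [-0.3, -0.5, 0.8]
width: -0.0
gripper_force: 0.0
```

move_arm(
  plan=[
    [1, [-60, 7, 0], [0, 0, 0]],
    [1, [-120, 14, 0], [0, 0, 0]],
    [1, [-180, 21, 0], [0, 0, 0]],
    [1, [-209, 25, 0], [0, 0, 0]],
    [1, [-209, 25, 30], [0, 0, 0]],
    [1, [-209, 25, 60], [0, 0, 0]],
    [1, [-209, 25, 60], [0, 0, 0]],
  ],
)

```text
time: 6.42
tool_pos: [500.9, -195.0, 126.9]
tcp_rot: [-0.002, 0.841, 0.54, -0.001]
contact_force: [0.4, 0.1, 0.1]
width: 0.003
gripper_force: 0.0
```

```bash
python3 - <<'E'
from h import *
o=get_obs();print(o["tool_pos"],o["tcp_rot"])
c=shot("side","side4.png"); a=c["color"][205:265,330:410,::-1]; t=shot("top","top4.png")["color"][225:295,335:395,::-1]
cv2.imwrite("pics/crop4.png",np.hstack([cv2.resize(a,(440,330),interpolation=2),cv2.resize(t,(283,330),interpolation=2)]))
b=c["color"][150:240,390:510,::-1];cv2.imwrite("pics/crop5.png",np.vstack([cv2.imread("pics/crop4.png"),cv2.copyMakeBorder(cv2.resize(b,(346,260),interpolation=2),0,0,0,723-346,0)]))
E
```

```text
[ 500.92683783 -195.02414487  126.853196  ] [-0.00187535  0.84135496  0.54047903 -0.00085541]
```

View pics/crop5.png

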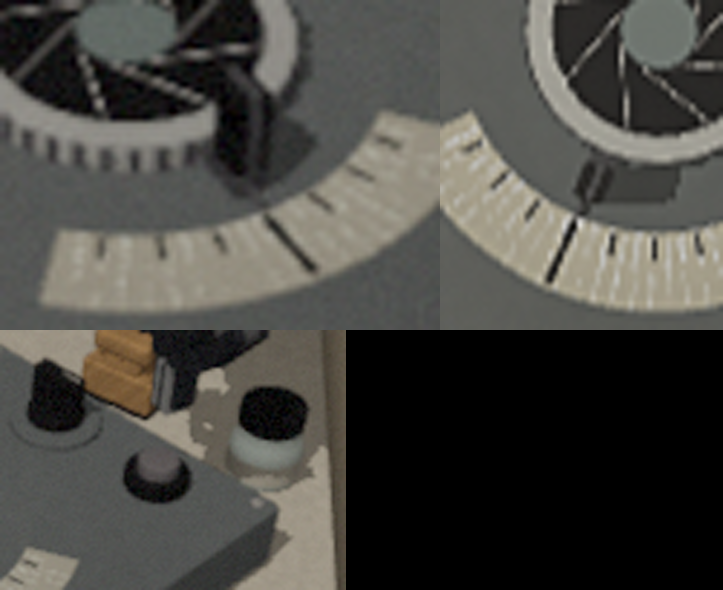

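The top half shows the pointer practically at the long mark in both views. The lower crop shows the button clear at (158,470), with the fingers above and behind it. I'll put a number on the pointer.

```bash
python3 - <<'E'
from h import *
ax=np.array([615.5,-54])
for f in("top4.png","side4.png"):
    c=load(f); g=cv2.cvtColor(c["color"],cv2.COLOR_RGB2GRAY).astype(np.float32)
    # polar rectification of plane z=58 (r 82..120), angle 145..170
    A=np.arange(147,169,1.0); print(f,A.astype(int).tolist())
    for r,z in((78,58),(81,58),(84,58),(87,58),(90,58),(93,55),(97,55),(104,55),(110,55),(116,55)):
        P=np.array([proj(c,[ax[0]+r*np.cos(np.radians(a)),ax[1]+r*np.sin(np.radians(a)),z]) for a in A],np.float32)
        print(r,cv2.remap(g,P[:,:1],P[:,1:],cv2.INTER_LINEAR)[:,0].astype(int).tolist())
c=load("side4.png");b=c["color"]
print("btn",ray(c,390+158/2.883,150+(462-330)/2.883,67),ray(c,390+158/2.883,150+(462-330)/2.883,63))
E
```

```text
top4.png [147, 148, 149, 150, 151, 152, 153, 154, 155, 156, 157, 158, 159, 160, 161, 162, 163, 164, 165, 166, 167, 168]
78 [91, 91, 91, 93, 94, 83, 63, 42, 39, 38, 63, 78, 60, 43, 32, 43, 59, 70, 74, 78, 80, 83]
81 [91, 91, 92, 92, 93, 94, 87, 82, 74, 64, 46, 58, 62, 72, 79, 84, 89, 92, 94, 93, 92, 92]
84 [90, 90, 91, 91, 91, 91, 91, 92, 92, 85, 71, 58, 58, 74, 93, 92, 91, 89, 90, 89, 88, 89]
87 [99, 94, 92, 100, 99, 100, 105, 101, 99, 92, 72, 64, 81, 92, 97, 102, 103, 103, 100, 94, 97, 103]
90 [158, 164, 156, 156, 156, 155, 159, 169, 171, 127, 103, 177, 176, 165, 150, 169, 171, 168, 154, 157, 155, 138]
93 [153, 163, 162, 174, 171, 160, 160, 179, 183, 109, 48, 83, 180, 172, 165, 167, 174, 167, 162, 168, 183, 83]
97 [148, 161, 159, 161, 166, 162, 159, 169, 164, 112, 37, 101, 161, 162, 160, 162, 163, 160, 157, 174, 170, 115]
104 [172, 162, 159, 162, 165, 160, 159, 161, 169, 124, 70, 108, 172, 163, 159, 162, 163, 160, 157, 157, 184, 171]
110 [157, 156, 157, 163, 162, 157, 158, 160, 177, 115, 52, 107, 172, 158, 158, 158, 157, 157, 157, 161, 170, 155]
116 [166, 160, 155, 157, 159, 156, 15
[... 613 characters left out ...]
 72, 83, 84, 86, 88, 83, 85, 87, 83, 85, 84]
93 [136, 145, 144, 147, 154, 151, 146, 153, 146, 117, 76, 105, 130, 143, 143, 147, 152, 149, 146, 144, 127, 98]
97 [130, 144, 144, 149, 155, 151, 148, 150, 131, 87, 56, 92, 131, 144, 146, 149, 156, 152, 148, 145, 133, 106]
104 [147, 142, 142, 149, 153, 146, 145, 149, 140, 96, 64, 105, 148, 145, 144, 142, 142, 143, 143, 145, 142, 137]
110 [141, 141, 141, 144, 144, 143, 143, 145, 142, 109, 67, 109, 145, 143, 143, 148, 150, 145, 142, 147, 152, 146]
116 [142, 142, 140, 143, 149, 145, 141, 144, 146, 108, 39, 104, 142, 140, 142, 147, 145, 140, 142, 148, 148, 142]
btn [ 502.45351333 -196.75578013   67.        ] [ 504.68353267 -201.52642797   63.        ]
```

The needle is at about 157.6° against the mark's 157°, roughly 1 mm off, so the iris is set. Next is the button.

move_arm(
  plan=[
    [1, [0, 0, 20], [0, 0, 0]],
    [1, [0, 0, 36], [0, 0, 0]],
    [1, [0, 0, 38], [0, 0, 0]],
    [1, [0, 0, 38], [0, 0, 0]],
  ],
)

```text
time: 7.02
tool_pos: [502.0, -195.9, 91.5]
tcp_rot: [0.001, 0.841, 0.54, 0.0]
contact_force: [-0.3, -0.2, -0.9]
width: -0.001
gripper_force: 0.0
```

move_arm(
  plan=[
    [1, [0, 0, 2], [0, 0, 0]],
    [1, [0, 0, 4], [0, 0, 0]],
    [1, [0, 0, 4], [0, 0, 0]],
  ],
)

```text
time: 7.4
tool_pos: [501.8, -195.9, 86.6]
tcp_rot: [0.0, 0.841, 0.54, 0.0]
contact_force: [1.2, -0.8, 2.6]
width: -0.005
gripper_force: 1.1
```

move_arm(
  plan=[
    [1, [0, 0, 2], [0, 0, 0]],
    [1, [0, 0, 4], [0, 0, 0]],
    [1, [0, 0, 4], [0, 0, 0]],
  ],
)

```text
time: 7.78
tool_pos: [501.7, -195.9, 82.4]
tcp_rot: [0.0, 0.841, 0.54, 0.0]
contact_force: [1.9, 0.7, 4.2]
width: -0.0
gripper_force: 2.3
```

move_arm(
  plan=[
    [1, [0, 0, 1], [0, 0, 0]],
    [1, [0, 0, 2], [0, 0, 0]],
    [1, [0, 0, 2], [0, 0, 0]],
  ],
)

```text
time: 8.15
tool_pos: [501.8, -195.9, 81.8]
tcp_rot: [0.001, 0.841, 0.54, 0.0]
contact_force: [-1.5, 1.2, 17.0]
width: 0.004
gripper_force: 8.7
```

move_arm(
  plan=[
    [1, [0, 0, 1], [0, 0, 0]],
    [1, [0, 0, 1], [0, 0, 0]],
    [1, [0, 0, 1], [0, 0, 0]],
  ],
)

```text
time: 8.52
tool_pos: [501.9, -196.0, 81.7]
tcp_rot: [0.001, 0.841, 0.54, 0.001]
contact_force: [-4.4, 1.9, 25.3]
width: -0.002
gripper_force: 12.7
```

The spring force rose to about 5 N over some 6 mm and then hit a hard stop, so the button is fully down. Moving clear.

move_arm(
  plan=[
    [1, [0, 0, -20], [0, 0, 0]],
    [1, [0, 0, -60], [0, 0, 0]],
    [1, [0, 0, -120], [0, 0, 0]],
    [1, [0, 0, -140], [0, 0, 0]],
    [1, [0, 0, -140], [0, 0, 0]],
    [1, [0, 0, -140], [0, 0, 0]],
  ],
)

```text
time: 9.28
tool_pos: [500.8, -195.3, 217.6]
tcp_rot: [-0.002, 0.841, 0.54, -0.001]
contact_force: [-1.2, 0.2, -0.5]
width: -0.001
gripper_force: 0.0
```

```bash
python3 - <<'E'
from h import *
o=get_obs();print(o["tool_pos"],o["contact_force"])
c=shot("side","side6.png"); a=c["color"][140:290,240:500,::-1]
cv2.imwrite("pics/crop6.png",cv2.resize(a,(780,450),interpolation=2))
E
```

```text
[ 500.78768416 -195.34764462  217.60364715] [-1.19084285  0.18399758 -0.54030599]
```

View pics/crop6.png

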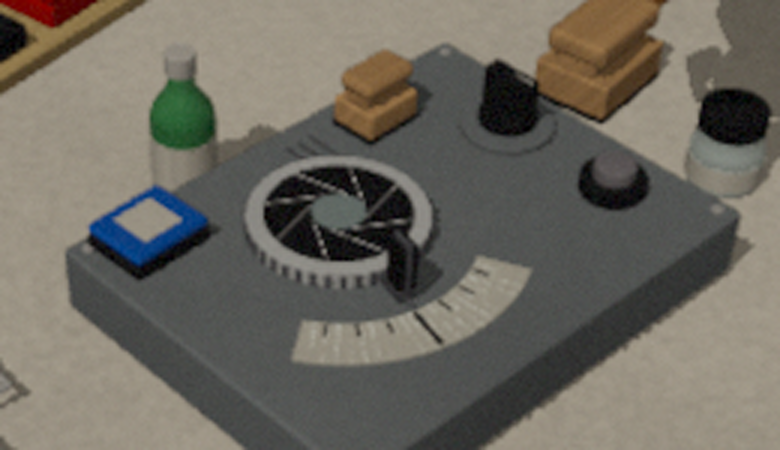

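The pointer is at the long mark (418,315), the button is up at (614,165), the arm is clear and everything else in this view is undisturbed.

```bash
python3 -c "from bench import close_job; print(close_job())"
```

```text
the job is handed in; nothing more can be done
None
```

I pushed the iris lever to the long mark (pointer about 1 mm off), pressed the start button to its hard stop and let it come up, moved the arm clear, and handed the job in; no verdict came back.

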